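# Build up the blade set on a brushcutter gearhead

## Task

Pick out the four parts of the blade set from the things lying on the bench and slide them, the same way up as they lie, onto the upright spindle of the gearhead so that the nut can go on later: first the thrust plate, boss up, then the blade, then the clamp washer and last the rider cup. Each must sit flat and fully down on the one below, and the other loose things stay where they are.

Things in the scene. Friction and masses are not known exactly. Their poses are not given: they have to be found in the camera images.
- spindle_seat (a point): Centre of the top of the gearhead's collar (32 mm across), 150 mm above the bench, z up. The spindle rises from it, 10 mm in diameter, 47 mm long, the last 7 mm a cone with a 4 mm tip. Two fixed trimmer shafts, 26 mm thick, cross the bench at about x = 0.525 - 0.22 y and 0.77 - 0.22 y (m), tops 100 to 150 mm high; a loop handle on the near one, x 0.41 to 0.61, is 280 mm high at y = -0.02.
- gearhead: The gearhead, fixed, its spindle pointing up. Origin on the bench right under the spindle axis. An aluminium gear case (58 mm across) lying upside down on a timber rest, with a grey 26 mm tube running from it along +y. Rest and tube reach from y = -36 to +192 mm and x = -38 to +38 mm; above 131 mm there are only a 45 mm bearing cap (top at 141 mm), the 32 mm collar (150 mm) and the spindle.
- thrust_plate: Thrust plate: dark steel disc with a raised boss round its bore. Flange 46 mm in diameter and 10 mm thick, boss 3 mm higher, tapering from 21.6 to 17.6 mm across; bore 15 mm. Lies boss up; origin at the centre of its underside, z up. Grip it across the flange. It goes on first: its underside rests on the seat.
- blade: Blade: flat steel bar, 160 mm long (its x), 42 mm wide (y), 5 mm thick, with a 25.4 mm hole in the middle that drops over the thrust plate's boss. Lies flat; origin at the centre of its underside, z up. Grip it across its width at the middle, fingertips just above the bench. It goes on second: rests on the thrust plate's flange, 10 mm above the seat. Any heading about the spindle will do.
- clamp_washer: Clamp washer: plain bright steel ring, 34 mm in diameter, 8 mm thick, bore 15 mm. Origin at the centre of its underside, z up. It goes on third: rests on the blade, 15 mm above the seat.
- rider_cup: Rider cup: light metal dish with a domed top, 54 mm in diameter with an upright rim 8 mm high, then sloping in to 28 mm across at its full height of 14 mm; bore 15 mm. Lies dome up; origin at the centre of its underside, z up. Grip it across the rim. It goes on last: rests on the clamp washer, 23 mm above the seat.
- loose_nut: Bystander: bright hexagon nut, 24 mm across flats, 13 mm high, lying flat; origin at the centre of its underside. Leave it.
- black_tape: Bystander: small roll of black tape, 52 mm across, 19 mm high, lying flat; origin at the centre of its underside. Leave it.
- plug: Bystander: pale spark plug, 23 mm across, 58 mm high, standing upright; origin at the centre of its foot. Leave it.
Things that resemble listed ones, but are neither listed nor needed, are in the scene too. What is shaped like the clamp_washer but black or green is not meant.

How it is judged:
By the outcome, as a careful person would: the job done as asked, in the order asked, and still so for the second after the job is handed in, with the robot touching nothing.
It also fails if it takes over 120 s, if anything falls off the work surface, if the arm or the gripper's body presses on something with over 40 N, if the wrist force passes 120 N, or if a joint passes its speed limit or range.

## Robot

A 7-joint arm with a two-finger parallel gripper is mounted at the origin on a cart in front of the work surface, level with it; the furniture and walls round the work are solid. World frame = base frame: x ahead of the robot, y to its left, z up, the work surface at z = 0. Lengths are in m, angles in rad, forces in N, time in s.
With the tool pointing down it reaches from about 0.425 to 0.875 m from the base axis. Payload 4.7 kg.
Tool frame: the origin (TCP) lies midway between the tips of the shut fingers; the grasp point (between the pads) lies 19 mm behind it; z points along the fingers, y is the line along which they close (so a half turn about z gives the same grasp; the last joint's range is limited). The gripper opens to 87 mm and grips with 3 to 60 N. Pads are 19 mm wide; open, the fingers measure 117 mm over their backs; the gripper's body (75 mm by 190 mm) begins 51 mm behind the grasp point.
Start: joints at [1.363, 0.321, -0.07, 1.45, 0.023, 1.371, -0.057], TCP at [0.143, -0.634, 0.223] pointing down, gripper open.
Joint ranges: [-2.86, 2.86], [-0.3, 2.09], [-1.38, 1.24], [0.06, 2.45], [-1.56, 4.7], [0.09, 2.05], [-2.69, 2.69]. Speed limits (rad/s): [2.57, 2.57, 3.14, 3.14, 3.14, 3.14, 3.14].

## Interface

Orientations are given as a rotation vector (axis times angle).
In Python, from bench import ctrl gives the robot as it stands. The module is installed in compiled form; this text tells all that it offers.
- The arm moves only by the shell command python3 -m handwheel 'ROWS' [FORCE]. ROWS is JSON, a list of rows, each a list of 7 numbers: the finger opening in m, from 0 to 0.087, then the shift along the tool's x, y, z in m, then the turn, a rotation vector about the tool's x, y, z in degrees. A call has 1 to 12 rows; each row shifts and turns the commanded pose from where the row before left it, along the tool's axes as they then stand; what a row does not reach is not made up. A row lasts 1/8 s, in which the tool goes at most 62.5 mm and 10.7 degrees, less where a joint would pass 70% of its speed; a pose out of reach is approached as far as the arm can. A call is refused whole if a number of a shift passes 0.0625 or a number of a turn 10.7, either way. A call with a gripper value outside its range is refused whole. The fingers move at their own pace and stop on an object; FORCE is the grip in N (left out, the last holds). Time passes only in rows, so rows that do not move let the fingers close. It gives the time, the measured TCP pose, the force, the opening and the grip force at its end, in the units of the state.
- ctrl.get_state(): the state, without advancing time (a new reading comes with each control period).
- ctrl.get_image(name): name is "side" or "top" or "wrist"; returns (picture, depth): 400x640x3 uint8, blue, green, red; 400x640 float32, m along the optical axis (not along the pixel's ray), 0 where there is no reading.
- ctrl.camera_info(name): a dict with "intrinsics" (3x3 intrinsics, pixels), "R" (3x3) and "t" (3): a world point X has camera coordinates R X + t. Camera axes: x right, y down, z forward; pixel columns grow to the right and rows downward; lengths in m; the calibration is good to about 2 mm. A picture is of the moment at which its call begins: read the wrist's pose just before it. camera_info takes no time and is no camera call; for the wrist camera it gives the pose at the moment of the call.
- ctrl.close_job(): hands the job in; it is judged then, once.
The state is a dict: "time": time; "joint_positions": joint angles; "qd": joint speeds; "joint_torque": joint torques, N m; "position": TCP position; "tool_rot": TCP orientation; "ft_force": force on the tool from outside, world axes, zero at the start; "torque": the same for the moment, N m; "grip_width": opening from 0.0 (shut) to 1.0 (fully open); "grip_force": force on a finger pad.
Only numpy, scipy, OpenCV 4.12 (cv2) and the standard library are available. Lean on these libraries where they do the work, as an engineer would, in place of code of your own. Each camera call takes 0.05 s, during which the arm holds its last target. There are 200 camera calls.

## Working session

There is one attempt and no reset: what is moved stays moved. The work goes in short steps, Python scripts to look and compute and a shell command to move; the robot and the scene stay as the last step left them, time stands still between calls to the robot, and variables do not carry over. Pictures are saved under pics/ and viewed, at most 14 in all, crops included, and the job is handed in when it is done.

```bash
mkdir -p pics; cat > h.py <<'E'
import numpy as np, cv2
from bench import ctrl
from scipy.spatial.transform import Rotation as Ro
def grab(n,f):
    s=ctrl.get_state(); c=ctrl.camera_info(n); p,d=ctrl.get_image(n)
    cv2.imwrite(f'pics/{f}.png',p); np.savez(f'pics/{f}.npz',d=d,K=c['intrinsics'],R=c['R'],t=c['t'],p=p)
    return s
def xyz(f,u,v,z=None):
    q=np.load(f'pics/{f}.npz'); K,R,t=q['K'],q['R'],q['t']
    r=np.linalg.inv(K)@[u,v,1]; C=-R.T@t; w=R.T@r
    if z is not None: return C+w*(z-C[2])/w[2]
    return C+w*q['d'][int(round(v)),int(round(u))]
def pix(f,X):
    q=np.load(f'pics/{f}.npz'); x=q['K']@(q['R']@np.array(X)+q['t']); return x[:2]/x[2]
E
python3 - <<'E'
from h import *
for n in('top','side','wrist'):
    s=grab(n,n+'0'); c=ctrl.camera_info(n); print(n,(-c['R'].T@c['t']).round(3),c['R'].round(2).tolist(),c['intrinsics'][0,0])
print(s)
E
```

```text
top [0.221 0.064 1.292] [[0.05, -1.0, 0.0], [-0.98, -0.05, -0.21], [0.21, 0.01, -0.98]] 491.3908916645076
side [0.128 0.886 0.698] [[-0.91, -0.42, -0.01], [-0.22, 0.49, -0.84], [0.36, -0.76, -0.54]] 431.2730886182268
wrist [ 0.206 -0.62   0.384] [[0.22, -0.98, -0.0], [-0.95, -0.22, 0.24], [-0.24, -0.05, -0.97]] 324.6940951792544
{'time': 0.1, 'joint_positions': array([ 1.36312122,  0.32176103, -0.07008287,  1.45153405,  0.02259721,
        1.37079334, -0.05691537]), 'qd': array([ 0.00242536, -0.00222822,  0.00012461, -0.00143875,  0.00096681,
       -0.00084577,  0.00141859]), 'joint_torque': array([ 4.40413978e-04, -4.92568588e+01, -4.05253004e-01, -3.13397491e+01,
       -6.41463278e-02,  3.94744158e-02,  1.10267974e-04]), 'position': array([ 0.14282112, -0.6336177 ,  0.22157248]), 'tool_rot': array([-3.12062026e+00, -3.47478668e-01,  4.36448049e-04]), 'ft_force': array([ 1.15606632, -0.1636172 , -0.45254727]), 'torque': array([-0.00429702, -0.01417735, -0.01834278]), 'grip_force': 0.0, 'grip_width': 1.000351430252585}
```

View pics/top0.png

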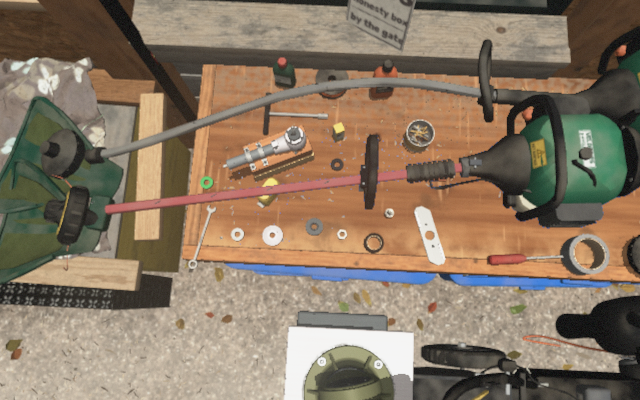

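View pics/side0.png

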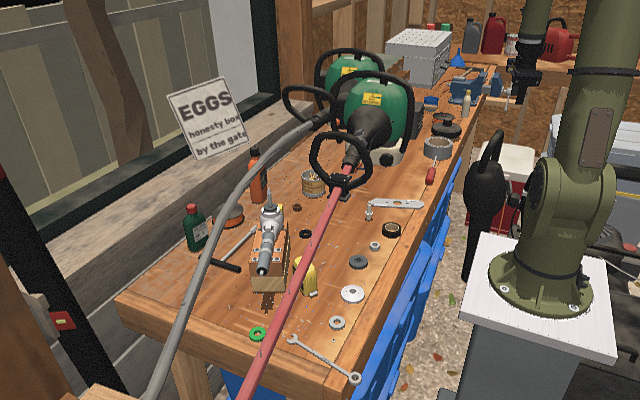

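The top view shows washer (237,234), rider cup (272,235), thrust plate (314,226), nut (342,234), tape (374,242), plug (390,213), blade (430,235) and spindle near (297,133). The side view shows the washer at (337,323), cup (352,294), plate (358,262), blade (395,203) and spindle (268,200).

```bash
python3 - <<'E'
from h import *
a=cv2.imread('pics/top0.png')[105:275,190:460]; b=cv2.imread('pics/side0.png')[170:350,220:440]
cv2.imwrite('pics/crop0.png',cv2.resize(a,(795,500),interpolation=cv2.INTER_CUBIC))
cv2.imwrite('pics/crop1.png',cv2.resize(b,(730,597),interpolation=cv2.INTER_CUBIC))
for n,u,v in[('washer',237,234),('cup',272,235),('plate',314,226),('blade',430,235),('nut',342,234),('tape',374,242),('plug',390,213),('spin',297,133)]:
    # component by height above bench from depth
    print(n,xyz('top0',u+3,v).round(4),xyz('top0',u-5,v).round(4))
q=np.load('pics/top0.npz');d=q['d']
vv,uu=np.mgrid[0:400,0:640]
W=((np.stack([(uu-q['K'][0,2])/q['K'][0,0],(vv-q['K'][1,2])/q['K'][1,1],np.ones_like(uu)],-1)*d[...,None])-q['t'])@q['R']
np.save('pics/W.npy',W)
m=(W[...,2]>.004)&(W[...,2]<.07)&(d>0)&(W[...,0]<.56-.22*W[...,1]-.06)&(W[...,0]>.36)
n,l,st,c=cv2.connectedComponentsWithStats(m.astype(np.uint8))
for i in range(1,n):
    if st[i,4]>15:
        P=W[l==i]; print(c[i].round(1),st[i,4],'mean',P.mean(0).round(4),'min',P.min(0).round(3),'max',P.max(0).round(3))
P=W[120:160,270:330].reshape(-1,3); P=P[(P[:,2]>.145)]; print(P.round(4)[:40])
E
```

```text
washer [0.3758 0.3011 0.0037] [0.3743 0.3214 0.0072]
cup [0.3779 0.209  0.002 ] [0.3751 0.2283 0.0162]
plate [0.4053 0.0994 0.0157] [0.4041 0.1203 0.0163]
blade [ 0.3984 -0.2071  0.0024] [ 0.3974 -0.1861  0.0019]
nut [0.3881 0.0252 0.014 ] [0.387  0.0461 0.0143]
tape [ 3.729e-01 -6.030e-02  3.000e-04] [ 0.3717 -0.0391  0.0019]
plug [ 0.448  -0.0976  0.0249] [ 0.452  -0.0798 -0.0035]
spin [0.6127 0.1494 0.1493] [0.6074 0.1678 0.1619]
[513.5 203.1] 294 mean [ 0.4846 -0.404   0.0498] min [ 0.465 -0.438  0.004] max [ 0.515 -0.383  0.07 ]
[427.3 228. ] 517 mean [ 0.4158 -0.1911  0.0067] min [ 0.36  -0.23   0.004] max [ 0.472 -0.148  0.013]
[389.6 213.2] 63 mean [ 0.4454 -0.0877  0.0335] min [ 0.437 -0.1    0.005] max [ 0.459 -0.079  0.062]
[314.1 226.7] 234 mean [0.4038 0.1071 0.0107] min [0.375 0.086 0.004] max [0.43  0.131 0.017]
[205.2 227.4] 57 mean [0.3883 0.3935 0.0069] min [0.36  0.386 0.004] max [0.414 0.402 0.012]
[237.2 233.6] 124 mean [0.3759 0.3077 0.0085] min [0.36  0.292 0.004] max [0.402 0.327 0.014]
[272.7 233.6] 279 mean [0.3802 0.2142 0.0118] min [0.36  0.187 0.004] max 
[... 682 characters left out ...]
45]
 [0.6092 0.161  0.1934]
 [0.6239 0.1622 0.1521]
 [0.6252 0.1601 0.1489]
 [0.626  0.1578 0.1468]
 [0.2206 0.0636 1.2923]
 [0.2206 0.0636 1.2923]
 [0.6204 0.1742 0.153 ]
 [0.6072 0.1681 0.1911]
 [0.6054 0.1653 0.1964]
 [0.6062 0.1631 0.1946]
 [0.607  0.1609 0.1926]
 [0.6214 0.1621 0.1519]
 [0.6217 0.1597 0.1515]
 [0.622  0.1573 0.1509]
 [0.2206 0.0636 1.2923]
 [0.6192 0.1768 0.1488]
 [0.6179 0.174  0.1529]
 [0.608  0.1688 0.1818]
 [0.6056 0.1658 0.1887]
 [0.6057 0.1634 0.1888]
 [0.6061 0.1612 0.1881]
 [0.6109 0.16   0.1746]
 [0.6195 0.1596 0.1506]
 [0.6203 0.1573 0.1485]
 [0.6189 0.1545 0.1529]
 [0.6191 0.1521 0.1526]
 [0.616  0.1765 0.1507]
 [0.6164 0.1741 0.1499]
 [0.6151 0.1713 0.154 ]]
```

View pics/crop0.png

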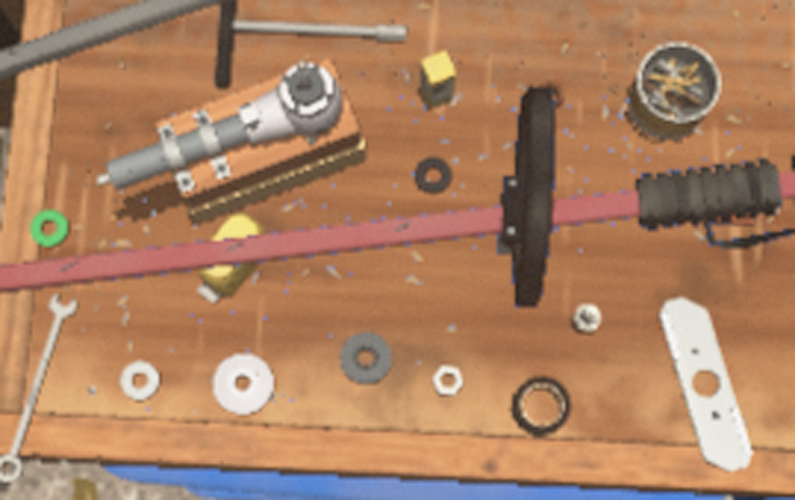

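View pics/crop1.png

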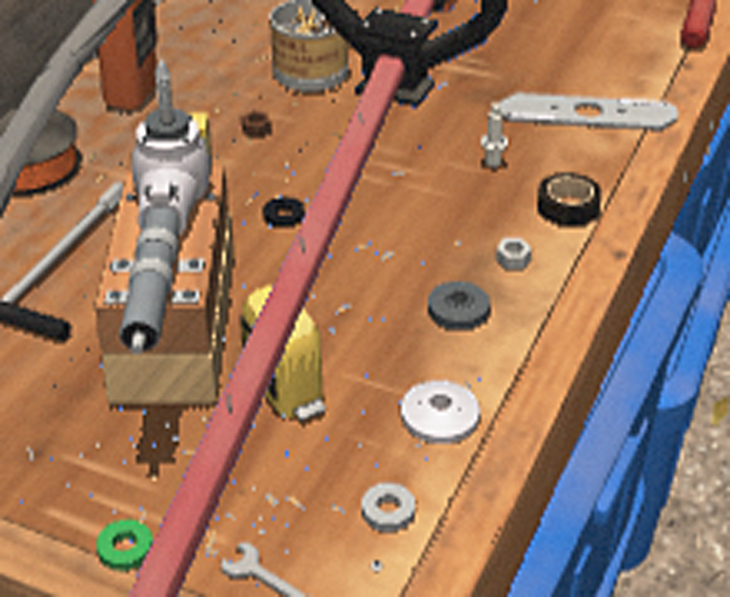

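```bash
python3 -m handwheel '[[0.087,0.0364,-0.0312,-0.03,0,0,0],[0.087,0.0364,-0.0312,-0.03,0,0,0],[0.087,0.0364,-0.0312,-0.02,0,0,0],[0.087,0.0364,-0.0312,-0.02,0,0,0],[0.087,0.0364,-0.0312,-0.02,0,0,0],[0.087,0.0364,-0.0312,-0.01,0,0,0],[0.087,0.0364,-0.0312,0,0,0,0],[0.087,0.0364,-0.0312,0,0,0,0],[0.087,0.0364,-0.0312,0,0,0,0],[0.087,0.0364,-0.0312,0,0,0,0]]'
python3 - <<'E'
from h import *
def cT(x,y): return 190+(x+.5)/2.944-.5,105+(y+.5)/2.941-.5
def cS(x,y): return 220+(x+.5)/3.318-.5,170+(y+.5)/3.317-.5
for n,a,b in[('washer',(139,380),(389,503)),('cup',(242,382),(440,401)),('plate',(366,357),(460,299)),('blade',(706,383),(589,108)),('tip',(308,72),(165,65))]:
    A=[];B=[]
    for f,p in(('top0',cT(*a)),('side0',cS(*b))):
        q=np.load(f'pics/{f}.npz'); C=-q['R'].T@q['t']; w=xyz(f,*p,z=0)-C; w/=np.linalg.norm(w); M=np.eye(3)-np.outer(w,w); A.append(M);B.append(M@C)
    X=np.linalg.lstsq(np.vstack(A),np.hstack(B),rcond=None)[0]
    print(n,X.round(4),'top/side res',np.round(pix('top0',X)-cT(*a),1),np.round(pix('side0',X)-cS(*b),1))
E
```

```text
time: 1.4
position: [0.43, -0.2482, 0.3524]
tool_rot: [3.122, 0.347, -0.0]
ft_force: [0.8, -0.5, -0.3]
grip_width: 0.999
grip_force: 0.0
washer [0.3745 0.3082 0.009 ] top/side res [0.  0.2] [-0.2 -0.1]
cup [0.3769 0.2158 0.0144] top/side res [0.  0.1] [-0.1 -0. ]
plate [0.4047 0.1072 0.0116] top/side res [0.  0.2] [-0.2 -0.1]
blade [ 0.3972 -0.1971  0.0061] top/side res [0.  0.2] [-0.2 -0. ]
tip [0.6084 0.1608 0.1919] top/side res [-0.2 -0.6] [0.6 0.2]
```

```bash
python3 -m handwheel '[[0.087,0.0108,-0.0345,0,0,0,0],[0.087,0.0108,-0.0345,0,0,0,0],[0.087,0.0108,-0.0345,0,0,0,0],[0.087,0.0108,-0.0345,0,0,0,0],[0.087,0.0108,-0.0345,0,0,0,0],[0.087,0.0108,-0.0345,0,0,0,0],[0.087,0.0108,-0.0345,0,0,0,0],[0.087,0.0108,-0.0345,0,0,0,0],[0.087,0.0108,-0.0345,0,0,0,0],[0.087,0.0108,-0.0345,0,0,0,0],[0.07,0,0,0,0,0,6.3],[0.07,0,0,0,0,0,6.3]]'
python3 - <<'E'
from h import *
s=grab('wrist','w1'); print(s['position'],Ro.from_rotvec(s['tool_rot']).as_matrix().round(3).tolist())
for X in [(.4047,.1072,.0116),(.3769,.2158,.0144),(.6084,.1608,.192),(.3745,.3082,.008)]: print(pix('w1',X))
E
```

```text
time: 2.9
position: [0.4586, 0.1113, 0.3523]
tool_rot: [3.141, -0.0, -0.001]
ft_force: [0.4, -0.3, 0.0]
grip_width: 0.86
grip_force: 0.0
[0.45857548 0.11128434 0.35228598] [[1.0, -0.0, -0.0], [-0.0, -1.0, -0.0], [-0.0, 0.0, -1.0]]
[325.11988777 197.44581011]
[257.33310039 214.63010956]
[267.76342222  23.08232103]
[201.26349089 214.86382799]
```

View pics/w1.png

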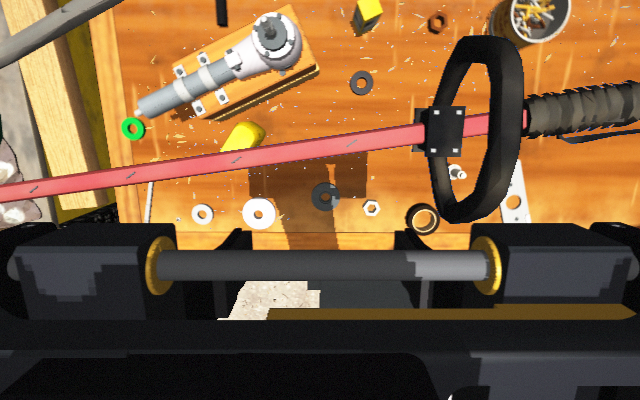

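The wrist view agrees with the triangulated points: plate bore (325,197), cup (258,214), washer (202,214), spindle (268,22). Next I go down to the plate.

```bash
python3 -m handwheel '[[0.065,-0.027,0.002,0.02,0,0,0],[0.065,-0.027,0.002,0.02,0,0,0],[0.065,0,0,0.05,0,0,0],[0.065,0,0,0.05,0,0,0],[0.065,0,0,0.05,0,0,0],[0.065,0,0,0.05,0,0,0],[0.065,0,0,0.04,0,0,0],[0.065,0,0,0.02,0,0,0],[0.065,0,0,0,0,0,0]]'
python3 - <<'E'
from h import *
s=grab('wrist','w2'); print(s['joint_positions'].round(2),s['position'])
grab('side','s2')
E
```

```text
time: 4.08
position: [0.4032, 0.1065, 0.0512]
tool_rot: [-3.141, -0.006, 0.006]
ft_force: [0.1, -0.2, 0.1]
grip_width: 0.746
grip_force: 0.0
[ 0.67  0.05 -0.99  2.16  0.05  0.96 -1.91] [0.40321951 0.10648861 0.05124323]
```

View pics/w2.png

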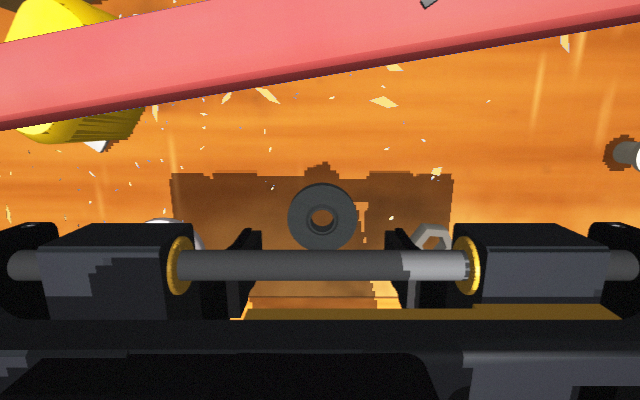

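Plate bore is at (321,218), between the fingers.

```bash
python3 - <<'E'
from h import *
print(xyz('w2',321.5,217.5,.0115), xyz('w2',321.5,249,.010),xyz('w2',321.5,183,.010))
E
python3 -m handwheel '[[0.065,0.001,0,0.025,0,0,0],[0.065,0,0,0.022,0,0,0],[0.065,0,0,0,0,0,0],[0.04,0,0,0,0,0,0],[0.03,0,0,0,0,0,0],[0.03,0,0,0,0,0,0],[0.03,0,0,0,0,0,0]]' 30
```

```text
[0.40679701 0.10719491 0.0115    ] [0.38428895 0.10710664 0.01      ] [0.42926389 0.10729728 0.01      ]
time: 5.05
position: [0.4067, 0.1065, 0.0063]
tool_rot: [3.141, 0.003, 0.002]
ft_force: [-1.0, -1.1, 6.5]
grip_width: 0.497
grip_force: 30.0
```

```bash
python3 -m handwheel '[[0.03,0,0,0,0,0,0],[0.03,0,0,-0.03,0,0,0],[0.03,0,0,-0.04,0,0,0],[0.03,0.015,0,-0.05,0,0,0],[0.03,0.015,0,-0.05,0,0,0],[0.03,0.015,0,-0.05,0,0,0],[0.03,0.01,0,-0.05,0,0,0],[0.03,0,0,-0.03,0,0,0],[0.03,0,0,0,0,0,0]]'
python3 - <<'E'
from h import *
s=grab('wrist','w3'); print(s['grip_width']*87,s['position'],s['tool_rot'])
s=grab('side','s3')
a=cv2.imread('pics/w3.png')[0:280,160:480]; b=cv2.imread('pics/side0.png')*0+cv2.imread('pics/s3.png')
u,v=pix('s3',s['position']).astype(int); print(u,v)
b=b[max(v-100,0):v+40,max(u-80,0):u+80]
cv2.imwrite('pics/w3c.png',np.hstack([cv2.resize(a,(440,385)),cv2.resize(b,(360,385))]))
E
```

```text
time: 6.18
position: [0.462, 0.1071, 0.3073]
tool_rot: [3.142, 0.003, 0.006]
ft_force: [0.5, 1.0, -2.8]
grip_width: 0.492
grip_force: 30.0
42.844295066241166 [0.46197277 0.10706897 0.30729297] [3.14152488 0.00326348 0.00569545]
338 146
```

View pics/w3c.png

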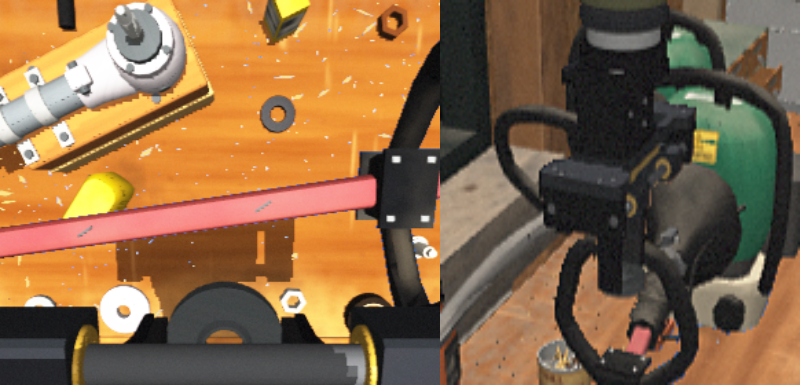

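The plate is held level. In the wrist crop the spindle tip is at (127,12) and its root at about (131,40), and the bore's far edge is at about (222,330).

```bash
python3 - <<'E'
from h import *
q=np.load('pics/w3.npz'); p=q['p']
cv2.imwrite('pics/w3d.png',np.hstack([cv2.resize(p[0:60,215:295],(440,330),interpolation=3),cv2.resize(p[195:260,280:366],(360,330),interpolation=3)]))
print(xyz('w3',252.4,8.7,.197),xyz('w3',255.3,29,.150)); s=ctrl.get_state()
P=s['position']; print('far edge of bore/flange',xyz('w3',322.5,240,P[2]+.0067),xyz('w3',322.5,205,P[2]+.0037))
E
```

```text
[0.60891022 0.16058422 0.197     ] [0.60683876 0.16797842 0.15      ]
far edge of bore/flange [0.46670918 0.10705361 0.31121688] [0.48463738 0.10712048 0.30821688]
```

View pics/w3d.png

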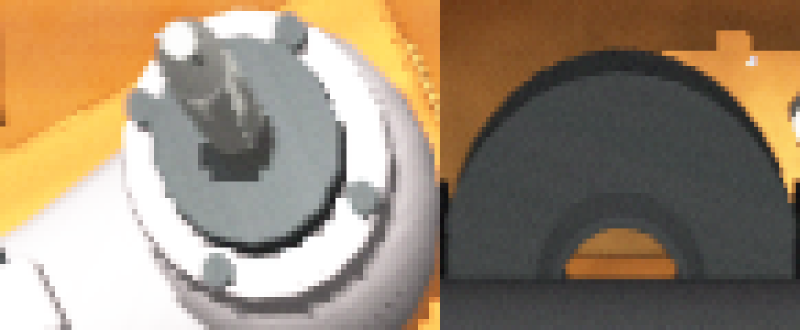

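Spindle tip is at full-frame (247.2,7.2) and its root at about (259,26). The plate's far flange edge is at v≈209 and the bore's far edge at v≈239.4, both centred on u≈322.7.

```bash
python3 - <<'E'
from h import *
print('tip',xyz('w3',247.3,7.2,.197),'root',xyz('w3',258.4,27,.150),'collar',xyz('w3',259.8,25.9,.150))
P=ctrl.get_state()['position']; print(P,xyz('w3',322.7,239.4,P[2]+.0067)-[.0075,0,0],xyz('w3',322.7,209.3,P[2]+.0037)-[.023,0,0])
# two view tip: w3, top0 & side0
A=[];B=[]
for f,p in(('w3',(247.3,7.2)),('side0',(220+165/3.318,170+65/3.317))):
    q=np.load(f'pics/{f}.npz'); C=-q['R'].T@q['t']; w=xyz(f,*p,z=0)-C; w/=np.linalg.norm(w); M=np.eye(3)-np.outer(w,w); A.append(M);B.append(M@C)
X=np.linalg.lstsq(np.vstack(A),np.hstack(B),rcond=None)[0]; print(X,pix('side0',X)-p)
W=np.load('pics/W.npy')[100:160,270:330].reshape(-1,3); m=(W[:,2]>.148)&(W[:,2]<.154)&(abs(W[:,0]-.61)<.025)&(abs(W[:,1]-.163)<.025); print(m.sum(),W[m].min(0),W[m].max(0))
m=(W[:,2]>.17)&(W[:,2]<.21)&(W[:,0]>.5);print(m.sum(),np.median(W[m],0))
E
```

```text
tip [0.6099127  0.16438191 0.197     ] root [0.60848176 0.16512692 0.15      ] collar [0.60938251 0.16383485 0.15      ]
[0.46029402 0.10653706 0.30451688] [0.45953864 0.10695133 0.31121688] [0.45935176 0.10700929 0.30821688]
[0.60901583 0.16424873 0.19393466] [-0.77873518 -0.25848034]
78 [0.59425227 0.14888709 0.14825826] [0.62518018 0.18138926 0.153965  ]
25 [0.60719593 0.16383075 0.19051666]
```

```bash
python3 -m handwheel '[[0.03,0.03,-0.0116,0,0,0,0],[0.03,0.03,-0.0116,0,0,0,0],[0.03,0.03,-0.0116,0,0,0,0],[0.03,0.03,-0.0116,0.03,0,0,0],[0.03,0.03,-0.0116,0.03,0,0,0],[0.03,0,0,0.03,0,0,0],[0.03,0,0,0,0,0,0],[0.03,0,0,0,0,0,0]]'
python3 - <<'E'
from h import *
for i in range(3):
    s=grab('wrist','w4');print(s['position'],s['tool_rot'])
s=grab('side','s4');print(pix('s4',s['position']))
p=np.load('pics/w4.npz')['p'][140:270,240:410]; q=np.load('pics/s4.npz')['p']
u,v=pix('s4',s['position']).astype(int)
cv2.imwrite('pics/w4c.png',np.hstack([cv2.resize(p,(430,330),interpolation=3),cv2.resize(q[v-30:v+36,u-36:u+38],(370,330),interpolation=3)]))
E
```

```text
time: 7.28
position: [0.6105, 0.1651, 0.2159]
tool_rot: [3.141, 0.004, 0.0]
ft_force: [0.2, 0.9, -0.2]
grip_width: 0.494
grip_force: 30.0
[0.61048904 0.16505756 0.21588414] [3.14142149e+00 3.67282035e-03 1.93840739e-05]
[0.610928   0.16514241 0.21671084] [3.14158419e+00 3.25679832e-03 2.44556317e-03]
[0.61112595 0.16512055 0.21707268] [-3.14158153e+00 -2.88926551e-03 -3.57652661e-03]
[267.16911126 180.51584447]
```

View pics/w4c.png

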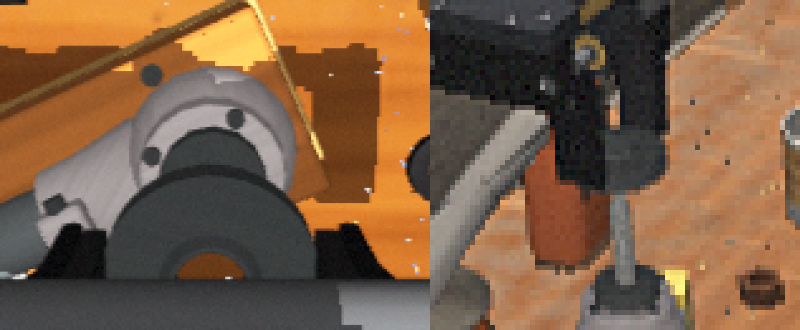

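```bash
python3 -m handwheel '[[0.03,-0.0015,0.0005,0.005,0,0,0],[0.03,0,0,0.01,0,0,0],[0.03,0,0,0.01,0,0,0],[0.03,0,0,0.01,0,0,0],[0.03,0,0,0.01,0,0,0],[0.03,0,0,0.008,0,0,0],[0.03,0,0,0,0,0,0]]'; python3 -m handwheel '[[0.03,0,0,0.003,0,0,0],[0.03,0,0,0.002,0,0,0],[0.03,0,0,0,0,0,0]]'
```

```text
time: 8.35
position: [0.6095, 0.1642, 0.1617]
tool_rot: [3.141, 0.003, -0.0]
ft_force: [2.7, 0.1, -2.8]
grip_width: 0.495
grip_force: 30.0
time: 8.72
position: [0.6095, 0.1645, 0.1576]
tool_rot: [-3.141, -0.003, -0.001]
ft_force: [2.5, -0.5, -1.4]
grip_width: 0.499
grip_force: 30.0
```

```bash
for i in 1 2; do python3 -m handwheel '[[0.03,0,0,0.0015,0,0,0],[0.03,0,0,0,0,0,0]]' | grep -E 'pos|ft'; done
```

```text
position: [0.6095, 0.1645, 0.1564]
ft_force: [2.3, -0.3, 1.1]
position: [0.6095, 0.1645, 0.1563]
ft_force: [-0.8, -2.1, 8.6]
```

Contact came at 8.6 N with the underside at 0.150 m, so the plate is seated. I release and retreat for a look.

```bash
python3 -m handwheel '[[0.065,0,0,0,0,0,0],[0.065,0,0,0,0,0,0],[0.065,0,0,0,0,0,0],[0.065,0,0,-0.03,0,0,0],[0.065,-0.03,0,-0.05,0,0,0],[0.065,-0.03,0,-0.05,0,0,0],[0.065,-0.03,0,-0.02,0,0,0],[0.065,-0.03,0,0,0,0,0],[0.065,0,0,0,0,0,0]]'
python3 - <<'E'
from h import *
s=grab('wrist','w5'); print(s['position'])
u,v=pix('w5',(.609,.1645,.163)).astype(int);print(u,v); p=np.load('pics/w5.npz')['p'];v=max(v,35);
grab('side','s5');a,b=pix('s5',(.609,.1645,.163)).astype(int); q=np.load('pics/s5.npz')['p']
cv2.imwrite('pics/w5c.png',np.hstack([cv2.resize(p[v-35:v+35,u-40:u+40],(400,350),interpolation=3),cv2.resize(q[b-30:b+30,a-34:a+35],(400,350),interpolation=3)]))
E
```

```text
time: 10.35
position: [0.4877, 0.1647, 0.3048]
tool_rot: [3.138, 0.004, 0.002]
ft_force: [-0.1, -1.4, 0.1]
grip_width: 0.746
grip_force: 0.0
[0.48769567 0.16473672 0.30477354]
322 53
```

View pics/w5c.png

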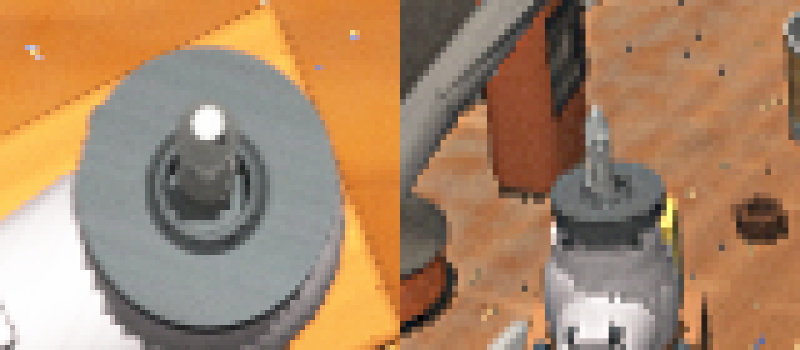

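The plate sits flat on the collar and is centred on the spindle: bore (208,190), root (205,195), tip (208,122) in the crop. The blade is next.

```bash
python3 -m handwheel '[[0.07,0,0.02,-0.04,0,0,0],[0.07,-0.004,0.036,0,0,0,0],[0.07,-0.004,0.036,0,0,0,0],[0.07,-0.004,0.036,0,0,0,0],[0.07,-0.004,0.036,0,0,0,0],[0.07,-0.004,0.036,0,0,0,0],[0.07,-0.004,0.036,0,0,0,0],[0.07,-0.004,0.036,0,0,0,0],[0.07,-0.006,0.036,0,0,0,0],[0.07,-0.008,0.036,0,0,0,0],[0.07,-0.01,0.018,0,0,0,0],[0.07,0,0,0,0,0,0]]'
python3 - <<'E'
from h import *
print('tip',xyz('w5',282+208/5-.5,18+122/5-.5,.197),'plate',xyz('w5',282+209/5-.5,18+187/5-.5,.161))
q=np.load('pics/top0.npz');p=q['p'][195:275,405:455].astype(int)
m=(p.min(2)>120).astype(np.uint8)
n,l,st,c=cv2.connectedComponentsWithStats(m); i=1+st[1:,4].argmax(); vv,uu=np.nonzero(l==i); print(st[i])
P=np.array([xyz('top0',u+405,v+195,.005)[:2] for u,v in zip(uu,vv)]).astype(np.float32)
r=cv2.minAreaRect(P*1000); print(r); C=np.cov(P.T); w,V=np.linalg.eigh(C); print(P.mean(0),np.degrees(np.arctan2(*V[::-1,1]))%180)
s=grab('wrist','w6');print(s['position'],pix('w6',(.397,-.197,.005)))
cv2.imwrite('pics/w6c.png',cv2.resize(np.load('pics/w6.npz')['p'][0:230,160:480],(800,575),interpolation=3))
E
```

```text
time: 11.95
position: [0.4376, -0.2, 0.3435]
tool_rot: [-3.14, 0.003, 0.002]
ft_force: [0.4, 0.8, 1.0]
grip_width: 0.803
grip_force: 0.0
tip [0.61093346 0.16448463 0.197     ] plate [0.60834377 0.16414096 0.161     ]
[  9  11  36  60 942]
((397.4474792480469, -196.36199951171875), (162.8141326904297, 57.64850997924805), 24.59747314453125)
[ 0.39580533 -0.19747177] 19.414331821267496
[ 0.43760396 -0.20004151  0.34346142] [321.21586025 189.3581876 ]
```

View pics/w6c.png

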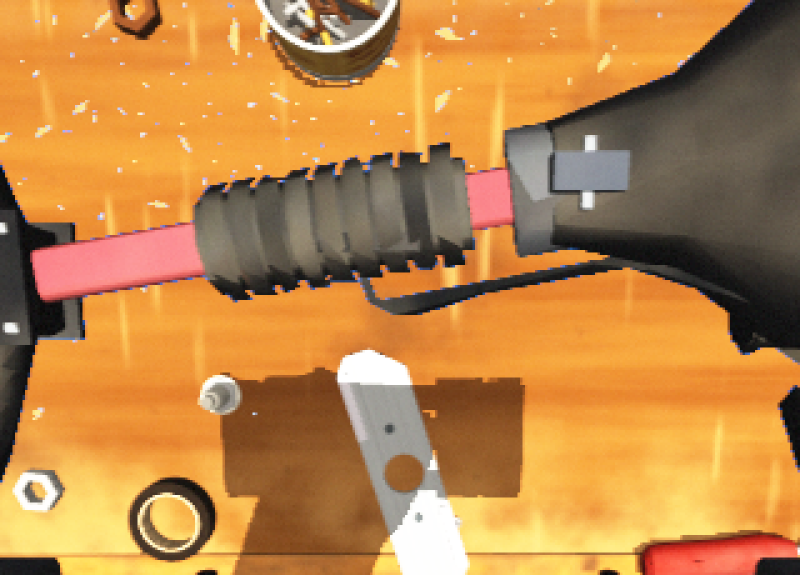

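Blade in the crop: hole (404,474), pin holes (389,428) and (418,517), and the plug clear at (220,395).

```bash
python3 - <<'E'
from h import *
f=lambda x,y:xyz('w6',160+x/2.5-.3,y/2.5-.3,.005)
for a,b in (((389,428),(418,517)),((408,367),(466,555)),((342,393),(400,565))):
    d=f(*a)-f(*b); print(np.degrees(np.arctan2(d[1],d[0])))
print(f(404,474),(f(389,428)+f(418,517))/2,ctrl.get_state()['position'])
E
```

```text
17.630076732150947
17.320479430304946
17.671525576840192
[ 0.39709358 -0.19713259  0.005     ] [ 0.39767056 -0.19694215  0.005     ] [ 0.4383196  -0.19824507  0.34374575]
```

```bash
python3 -m handwheel '[[0.06,-0.02,-0.001,0.01,0,0,0],[0.06,-0.021,-0.001,0.01,0,0,0],[0.06,0,0,0.03,0,0,-9],[0.06,0,0,0.04,0,0,-9],[0.06,0,0,0.05,0,0,0],[0.06,0,0,0.05,0,0,0],[0.06,0,0,0.05,0,0,0],[0.06,0,0,0.04,0,0,0],[0.06,0,0,0.03,0,0,0],[0.06,0,0,0.015,0,0,0],[0.06,0,0,0,0,0,0]]'
python3 - <<'E'
from h import *
s=grab('wrist','w7'); print(s['position'],pix('w7',(.397,-.197,.005)))
P=ctrl.get_state()['position'];print(P)
p=np.load('pics/w7.npz')['p'][130:280,200:440]
hsv=p.astype(int); cv2.imwrite('pics/w7c.png',cv2.resize(p,(800,500),interpolation=3))
E
```

```text
time: 13.38
position: [0.3971, -0.1949, 0.0191]
tool_rot: [-3.1, -0.497, 0.001]
ft_force: [0.3, 0.1, -0.0]
grip_width: 0.688
grip_force: 0.0
[ 0.39709806 -0.19485454  0.01905907] [326.4873766  237.92739199]
[ 0.39775999 -0.19553025  0.01996513]
```

View pics/w7c.png

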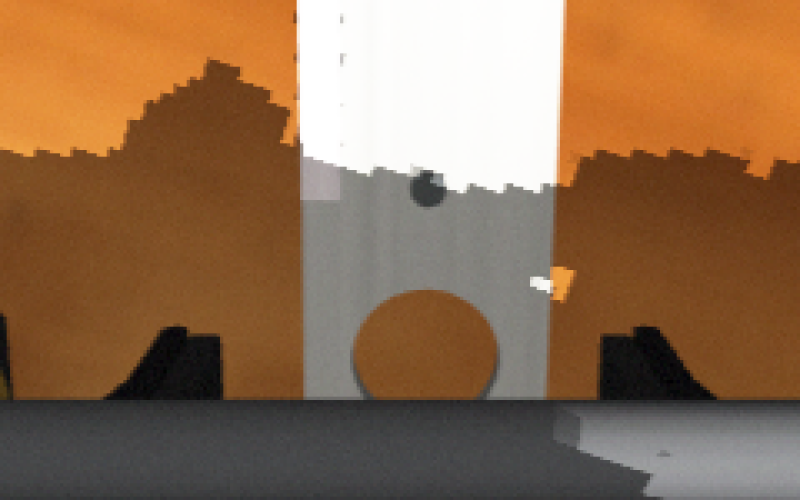

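Blade edges (300–550) are parallel to the fingers, with the hole at (426,355), about 2 mm right of mid-gap. I correct that, go down and grip.

```bash
python3 -m handwheel '[[0.06,0,0.002,0.01,0,0,0],[0.06,0,0,0.006,0,0,0],[0.06,0,0,0,0,0,0],[0.06,0,0,0,0,0,0]]' | grep -E 'pos|ft'; python3 -c "
from h import *
print(ctrl.get_state()['position'])"
```

```text
position: [0.3977, -0.198, 0.0037]
ft_force: [-0.3, 0.6, 0.3]
[ 0.39769034 -0.19800588  0.00371754]
```

```bash
python3 -m handwheel '[[0.06,0,0,0.0017,0,0,0],[0.06,0,0,0,0,0,0],[0.035,0,0,0,0,0,0],[0.03,0,0,0,0,0,0],[0.03,0,0,0,0,0,0],[0.03,0,0,0,0,0,0]]' 40; python3 -m handwheel '[[0.03,0,0,-0.01,0,0,0],[0.03,0,0,-0.02,0,0,0],[0.03,0,0,-0.02,0,0,0],[0.03,0,0,0,0,0,0]]'
```

```text
time: 14.68
position: [0.3976, -0.1979, 0.0019]
tool_rot: [3.102, 0.494, -0.0]
ft_force: [-0.8, 0.1, 0.4]
grip_width: 0.471
grip_force: 40.0
time: 15.18
position: [0.3988, -0.1987, 0.0534]
tool_rot: [3.099, 0.494, 0.004]
ft_force: [0.3, -0.9, -1.6]
grip_width: 0.466
grip_force: 40.0
```

```bash
python3 - <<'E'
from h import *
s=grab('wrist','w8'); print(s['position']); P=s['position']
q=np.load('pics/w8.npz');p=q['p']
a,b=pix('w8',P+[0,0,.003]).round(1); print(a,b)
grab('side','s8'); u,v=pix('s8',P).astype(int); r=np.load('pics/s8.npz')['p']
cv2.imwrite('pics/w8c.png',np.hstack([cv2.resize(p[130:280,220:420],(460,345),interpolation=3),cv2.resize(r[v-40:v+40,u-40:u+40],(340,345),interpolation=3)]))
E
```

```text
[ 0.39881321 -0.19871387  0.05344353]
323.0 248.0
```

View pics/w8c.png

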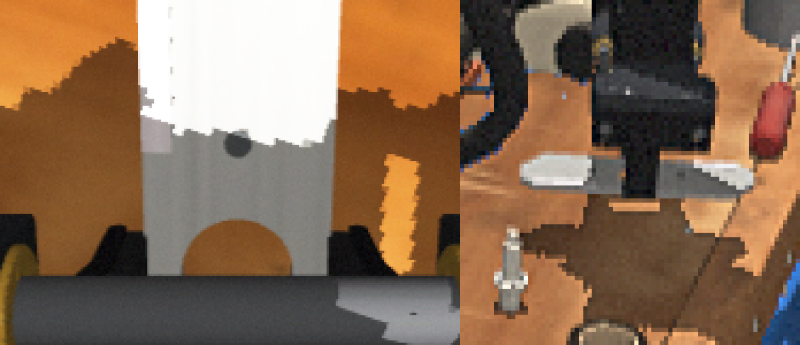

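The blade is held level and square in the fingers, with its hole at (237,275) in the crop. I carry it high over the handle to the spindle.

```bash
python3 -m handwheel '[[0.03,0,0,-0.04,0,0,0],[0.03,0,0,-0.05,0,0,0],[0.03,0,0,-0.05,0,0,0],[0.03,0,0,-0.05,0,0,0],[0.03,0,0,-0.05,0,0,0],[0.03,0,0,-0.05,0,0,0],[0.03,0,0,0,0,0,0]]' | grep pos; python3 -m handwheel '[[0.03,0.03,-0.027,0,0,0,0],[0.03,0.03,-0.027,0,0,0,0],[0.03,0.03,-0.027,0,0,0,0],[0.03,0.03,-0.027,0,0,0,0],[0.03,0.03,-0.027,0,0,0,0],[0.03,0.03,-0.027,0,0,0,0],[0.03,0.03,-0.027,0,0,0,0],[0.03,0.03,-0.027,0,0,0,0],[0.03,0.03,-0.027,0,0,0,0],[0.03,0.03,-0.027,0,0,0,0],[0.03,0,0,0,0,0,0]]'
cat >> h.py <<'E'
def rel(P0,rv,P1):
    return (Ro.from_rotvec(rv).as_matrix().T@(np.array(P1)-P0)).round(4)
E
python3 - <<'E'
from h import *
s=np.load('pics/w8.npz'); P=np.array([.3988,-.1987,.0534]); R=Ro.from_rotvec([3.099,.494,.004]).as_matrix()
e=xyz('w8',323,225.2,P[2]+.003); print('blade hole centre in tool',R.T@(e-P)-[.0127,0,0])
s=ctrl.get_state(); print(s['position'],s['grip_width']*87,rel(s['position'],s['tool_rot'],(.609,.1645,.222)))
E
```

```text
position: [0.3991, -0.1986, 0.3446]
time: 17.52
position: [0.5978, 0.1563, 0.3385]
tool_rot: [-3.097, -0.505, 0.008]
ft_force: [0.8, -0.0, -1.5]
grip_width: 0.467
grip_force: 40.0
blade hole centre in tool [-1.88176829e-04 -6.66056296e-06 -2.97537669e-03]
[0.59777765 0.15630939 0.33845764] 40.6238061551433 [ 0.0137 -0.0037  0.1164]
```

```bash
python3 -m handwheel '[[0.03,0.007,-0.002,0.02,0,0,0],[0.03,0.0065,-0.0017,0.03,0,0,0],[0.03,0,0,0.03,0,0,0],[0.03,0,0,0.03,0,0,0],[0.03,0,0,0.015,0,0,0],[0.03,0,0,0,0,0,0],[0.03,0,0,0,0,0,0]]' | grep -E 'pos|ft'; python3 - <<'E'
from h import *
for i in range(3):
    s=grab('wrist','w9'); print(s['position'],s['tool_rot'],rel(s['position'],s['tool_rot'],(.6087,.1643,.166)))
E
```

```text
position: [0.611, 0.1597, 0.2178]
ft_force: [0.6, -0.4, -1.3]
[0.61103429 0.15967505 0.21780219] [-3.10250969e+00 -4.93621548e-01 -2.50697410e-03] [-0.0009 -0.0051  0.0518]
[0.61113554 0.15991571 0.21811287] [-3.10240214 -0.49389438 -0.00332935] [-0.0011 -0.0049  0.0521]
[0.61111655 0.16001162 0.21814488] [-3.10241117 -0.49410351 -0.00342215] [-0.0011 -0.0048  0.0521]
```

```bash
python3 -m handwheel '[[0.03,-0.001,-0.0047,0,0,0,0],[0.03,0,0,0,0,0,0],[0.03,0,0,0,0,0,0]]' | grep -E 'pos|ft'; python3 -c "
from h import *
s=ctrl.get_state(); print(s['position'],rel(s['position'],s['tool_rot'],(.6087,.1643,.166)))"
```

```text
position: [0.608, 0.164, 0.2169]
ft_force: [0.4, -0.3, -1.3]
[0.60804699 0.16401275 0.21693594] [ 0.0007 -0.0001  0.0509]
```

```bash
python3 -m handwheel '[[0.03,0.0006,0,0.01,0,0,0],[0.03,0,0,0.01,0,0,0],[0.03,0,0,0.01,0,0,0],[0.03,0,0,0.01,0,0,0],[0.03,0,0,0.009,0,0,0],[0.03,0,0,0,0,0,0],[0.03,0,0,0,0,0,0]]' | grep -E 'pos|ft'; python3 -m handwheel '[[0.03,0,0,0.002,0,0,0],[0.03,0,0,0,0,0,0]]' | grep -E 'pos|ft';python3 -m handwheel '[[0.03,0,0,0.0015,0,0,0],[0.03,0,0,0,0,0,0]]' | grep -E 'pos|ft'
```

```text
position: [0.6088, 0.1642, 0.1681]
ft_force: [0.8, -0.2, -0.7]
position: [0.6087, 0.1641, 0.1659]
ft_force: [0.2, 0.5, -0.4]
position: [0.6086, 0.164, 0.1642]
ft_force: [-0.3, -0.4, -1.1]
```

```bash
for i in 1 2 ; do python3 -m handwheel '[[0.03,0,0,0.001,0,0,0],[0.03,0,0,0,0,0,0]]' | grep -E 'pos|ft';done; python3 -m handwheel '[[0.03,0,0,0.0007,0,0,0],[0.03,0,0,0,0,0,0]]' | grep -E 'pos|ft'
```

```text
position: [0.6086, 0.164, 0.1632]
ft_force: [-0.7, -0.1, -1.0]
position: [0.6086, 0.164, 0.1622]
ft_force: [-0.2, -0.5, -1.4]
position: [0.6087, 0.1641, 0.1619]
ft_force: [-0.9, -0.7, 1.7]
```

Contact is exactly at the expected height, 0.160 m at the blade's underside. I release and move toward the washer.

```bash
python3 -m handwheel '[[0.06,0,0,0,0,0,0],[0.06,0,0,0,0,0,0],[0.06,0,0,0,0,0,0],[0.06,0,0,-0.03,0,0,0],[0.06,0,0,-0.05,0,0,0],[0.06,0,0,-0.03,0,0,0],[0.06,-0.03,-0.04,0,0,0,0],[0.06,-0.03,-0.04,0,0,0,0],[0.06,-0.03,-0.04,0,0,0,9],[0.06,0,0,0,0,0,9],[0.06,0,0,0,0,0,0]]'; python3 - <<'E'
from h import *
s=grab('wrist','w10'); print(s['position'])
s=grab('top','t10')
for n in('w10','t10'):
    q=np.load(f'pics/{n}.npz');d=q['d'];vv,uu=np.mgrid[0:400,0:640]
    W=((np.stack([(uu-q['K'][0,2])/q['K'][0,0],(vv-q['K'][1,2])/q['K'][1,1],np.ones_like(uu)],-1)*d[...,None])-q['t'])@q['R']
    m=(d>0)&(abs(W[...,0]-.609)<.09)&(abs(W[...,1]-.164)<.06)&(W[...,2]>.157)&(W[...,2]<.175)
    P=W[m]; print(n,m.sum()); 
    if m.sum()>50:
        A=np.c_[P[:,:2]-[.609,.164],np.ones(len(P))]; c=np.linalg.lstsq(A,P[:,2],rcond=None)[0]
        hull=(cv2.minAreaRect((P[:,:2]*1000).astype(np.float32))); print('plane',c.round(4),hull)
E
```

```text
time: 22.42
position: [0.4857, 0.2502, 0.2719]
tool_rot: [3.14, 0.007, 0.002]
ft_force: [1.2, -0.1, -0.1]
grip_width: 0.689
grip_force: 0.0
[0.48567114 0.25020429 0.27187392]
w10 7850
plane [-0.0003 -0.0161  0.1646] ((588.795166015625, 159.17868041992188), (118.7130355834961, 45.13577651977539), 17.871517181396484)
t10 1010
plane [-0.001   0.0041  0.166 ] ((607.7573852539062, 164.8068389892578), (162.06356811523438, 44.54241180419922), 17.218151092529297)
```

```bash
python3 -m handwheel '[[0.06,-0.037,-0.0193,0,0,0,0],[0.06,-0.037,-0.0193,0,0,0,0],[0.06,-0.037,-0.0193,0,0,0,0],[0.06,0,0,0.05,0,0,0],[0.06,0,0,0.05,0,0,0],[0.06,0,0,0.05,0,0,0],[0.06,0,0,0.04,0,0,0],[0.06,0,0,0,0,0,0],[0.06,0,0,0,0,0,0]]'|grep -E 'pos|rot'; python3 - <<'E'
from h import *
s=grab('wrist','w11'); print(s['position']); P=s['position']
p=np.load('pics/w11.npz')['p'].astype(int); u,v=pix('w11',(.3745,.3082,.008)); print(u,v)
# bright neutral pixels; wood is orange
sat=p.max(2)-p.min(2); m=((sat<45)&(p.min(2)>70)).astype(np.uint8); m[226:]=0
n,l,st,c=cv2.connectedComponentsWithStats(m)
for i in range(1,n):
    if st[i,4]>150: print(st[i],c[i])
cv2.imwrite('pics/w11c.png',p[120:290,200:440])
r=p[150:226,int(u)]; print([''.join('#' if x else '.' for x in m[y,270:375:2]) for y in range(170,228,3)])
E
```

```text
position: [0.3756, 0.3087, 0.083]
tool_rot: [-3.14, -0.004, -0.001]
[0.3755919  0.30872193 0.08300585]
323.4009598540962 210.23755380940128
[561   0  40  28 246] [580.82520325  13.68292683]
[191  69  30  24 178] [205.33146067  80.11797753]
[389  86  31  24 411] [404.31143552  96.47931873]
[ 201  113   38  113 1328] [215.27334337 159.18072289]
[   0  151   24   75 1040] [  7.63269231 194.17788462]
[ 407  172   75   54 3054] [445.15422397 200.0448592 ]
[ 303  187   44   39 1181] [324.44707875 207.06519898]
['............................................#........', '.....................................................', '.....................................................', '.....................................................', '.....................................................', '.....................................................', '........................########.....................', '.....................#############...................', '....................################.................', '..................###################................', '..................#########..#########...............', '.................#######.......#######...............', '.................######.........#######..............', '.................######..........######..............', '.................######.........#######..............', '.................########......#######...............', '###...............####################...............', '..#...............###################................', '##..................################.................', '.....................................................'][ WARN:0@0.689] global loadsave.cpp:1063 imwrite_ Unsupported depth image for selected encoder is fallbacked to CV_8U.
```

```bash
python3 - <<'E'
from h import *
print(xyz('w11',324.8,207,.008),xyz('w11',324.8,187,.008),xyz('w11',303,207,.008),xyz('w11',346,207,.008))
s=ctrl.get_state();print(s['position'])
E
python3 -m handwheel '[[0.055,0.0005,0,0.035,0,0,0],[0.055,0,0,0.03,0,0,0],[0.055,0,0,0.01,0,0,0],[0.055,0,0,0,0,0,0],[0.055,0,0,0,0,0,0]]'|grep -E 'pos|ft'
```

```text
[0.37704299 0.30715414 0.008     ] [0.39244698 0.30724088 0.008     ] [0.37696678 0.32363456 0.008     ] [0.37711708 0.29113131 0.008     ]
[0.376006   0.30883311 0.08345417]
position: [0.3763, 0.3086, 0.0081]
ft_force: [-1.5, -0.5, 1.1]
```

```bash
python3 -m handwheel '[[0.055,0,0.0013,0.004,0,0,0],[0.055,0,0,0.001,0,0,0],[0.055,0,0,0,0,0,0],[0.03,0,0,0,0,0,0],[0.02,0,0,0,0,0,0],[0.02,0,0,0,0,0,0],[0.02,0,0,0,0,0,0]]' 30; python3 -m handwheel '[[0.02,0,0,-0.02,0,0,0],[0.02,0,0,-0.03,0,0,0],[0.02,0,0,-0.03,0,0,0],[0.02,0,0,0,0,0,0]]'; python3 - <<'E'
from h import *
s=grab('wrist','w12'); print(s['position'],s['grip_width']*87)
p=np.load('pics/w12.npz')['p'].astype(int); u,v=pix('w12',s['position']+[0,0,.005]); print(u,v)
g=p[150:260:4,270:376:2].min(2); print('\n'.join(' '.join(f'{x:3d}' for x in r[::2]) for r in g))
E
```

```text
time: 25.2
position: [0.3751, 0.3065, 0.0016]
tool_rot: [3.142, 0.003, -0.0]
ft_force: [0.1, -0.7, 0.7]
grip_width: 0.363
grip_force: 30.0
time: 25.7
position: [0.3767, 0.3075, 0.0835]
tool_rot: [-3.14, -0.002, -0.007]
ft_force: [0.4, -0.7, 0.1]
grip_width: 0.366
grip_force: 30.0
[0.3766512  0.30751505 0.08348557] 31.851832621683897
322.41697010235436 249.28898960785614
 49  46  47  48  50  51  47  45  43  46  47  45  45  43  41  42  44  41  45  46  41  40  40  39  45  41  39
 52  50  53  49  46  43  38  44  49  47  46  48  42  44  37  42  43  41  38  41  40  36  41  46  42  42  42
 53  46  48  48  55  49  46  46  52  47  48  54  45  47  46  46  46  45  43  50  44  48  42  49  45  46  44
 59  57  23  32  23  29  25  49  47 113  47  54  54  50  51  51  50  54  51  54  53  48  46  48  50  46  49
 64  31  30  27  31  28  29  25  49 148  52  52  47  49  54  51  49  52  46  51  48  50  47  51  48  52  57
 30  32  31  31  29  27  29  28  31 133  50  51  51  50  56  54  51  51  23  30  31  32  29  28  27  22  29
 36  34  31  30  32  26  31  29  33 133  30  31  27  28  28  29  32  27  24  29
[... 1596 characters left out ...]
 134 134 131 133 128 130 121  13  19  16   9  10  48
 53  11  10  15  20  17 127 129 130 131 132 130  66  56  56 123 131 130 134 133 133  27  15  20  11   2  13
 23  13   9  16  15  12 128 131 129 132 130  53  56  53  54  54  83 125 133 134 132  68  20  20  12  11  14
  7   9  16  18  20  17 129 131 128 129  55  50  52  55  51  50  54 120 128 127 131  66  19  15  19  14   6
 40  42  40  39  41  40  42  44  41  45  46  42  47  42  44  40  41  44  44  45  43  37  37  38  41  35  38
 55  56  59  57  57  55  56  57  55  57  57  60  60  58  56  56  58  58  56  57  57  57  54  57  56  89  93
 63  65  66  65  64  64  66  67  64  65  66  64  64  66  67  64  64  65  65  66  64  63  66  65  64 107 111
```

```bash
python3 - <<'E'
from h import *
P=np.array([.3767,.3075,.0835])
print(xyz('w12',324,220.5,P[2]+.0064)-[.017,0,0]-P,xyz('w12',324,237,P[2]+.0064)-[.0075,0,0]-P,xyz('w12',293,238,P[2]+.0064)-P,xyz('w12',355,238,P[2]+.0064)-P)
E
python3 -m handwheel '[[0.02,0,0,-0.05,0,0,0],[0.02,0,0,-0.05,0,0,0],[0.02,0,0,-0.05,0,0,0],[0.02,0,0,-0.04,0,0,0],[0.02,0.0387,0.0238,0,0,0,0],[0.02,0.0387,0.0238,0,0,0,0],[0.02,0.0387,0.0238,0,0,0,0],[0.02,0.0387,0.0238,0,0,0,0],[0.02,0.0387,0.0238,0,0,0,0],[0.02,0.0387,0.0238,0,0,0,0],[0.02,0,0,0.03,0,0,0],[0.02,0,0,0.02,0,0,0]]'|grep -E 'pos|grip'; python3 -m handwheel '[[0.02,0,0,0,0,0,0],[0.02,0,0,0,0,0,0]]' |grep -E 'pos|ft'; python3 -c "
from h import *
s=ctrl.get_state(); print(s['position'],rel(s['position'],s['tool_rot'],(.6087,.1643,.1666)))"
```

```text
[-0.00104728 -0.00073475  0.0064    ] [-0.00030339 -0.00077121  0.0064    ] [0.00659868 0.01499367 0.0064    ] [ 0.00671881 -0.01653594  0.0064    ]
position: [0.6068, 0.1637, 0.2182]
grip_width: 0.366
grip_force: 30.0
position: [0.6075, 0.1649, 0.2223]
ft_force: [0.5, -0.4, -0.7]
[0.60748718 0.16492543 0.22234469] [0.0012 0.0006 0.0557]
```

```bash
python3 -m handwheel '[[0.02,0.0018,0,0.002,0,0,0],[0.02,0,0,0.01,0,0,0],[0.02,0,0,0.01,0,0,0],[0.02,0,0,0.01,0,0,0],[0.02,0,0,0.01,0,0,0],[0.02,0,0,0.008,0,0,0],[0.02,0,0,0,0,0,0],[0.02,0,0,0,0,0,0]]'|grep -E 'pos|ft'; for i in 1 2; do python3 -m handwheel '[[0.02,0,0,0.001,0,0,0],[0.02,0,0,0,0,0,0]]' | grep -E 'pos|ft';done
```

```text
position: [0.6096, 0.1643, 0.1719]
ft_force: [-0.1, 0.4, -1.3]
position: [0.6096, 0.1642, 0.1708]
ft_force: [-0.1, 0.1, -0.1]
position: [0.6094, 0.1642, 0.1696]
ft_force: [-0.3, -0.1, -0.9]
```

```bash
python3 -m handwheel '[[0.02,0,0,0.0015,0,0,0],[0.02,0,0,0,0,0,0]]' | grep -E 'pos|ft'; for i in 1 2; do python3 -m handwheel '[[0.02,0,0,0.0008,0,0,0],[0.02,0,0,0,0,0,0]]' | grep -E 'pos|ft';done
```

```text
position: [0.6094, 0.1641, 0.1679]
ft_force: [-0.7, -0.6, -1.1]
position: [0.6094, 0.1641, 0.1672]
ft_force: [0.5, -0.5, -0.6]
position: [0.6095, 0.1642, 0.1667]
ft_force: [-0.2, 0.1, 1.0]
```

```bash
python3 -m handwheel '[[0.05,0,0,0,0,0,0],[0.05,0,0,0,0,0,0],[0.05,0,0,0,0,0,0],[0.05,0,0,-0.03,0,0,0],[0.072,0,0,-0.05,0,0,0],[0.072,0,0,-0.02,0,0,0],[0.072,-0.039,-0.0087,0,0,0,0],[0.072,-0.039,-0.0087,0,0,0,0],[0.072,-0.039,-0.0087,0,0,0,0],[0.072,0,0,0,0,0,0]]' | grep -E 'pos|grip'; python3 - <<'E'
from h import *
s=grab('wrist','w13'); print(s['position']); grab('top','t13')
for n in('w13','t13'):
    q=np.load(f'pics/{n}.npz');d=q['d'];vv,uu=np.mgrid[0:400,0:640]
    W=((np.stack([(uu-q['K'][0,2])/q['K'][0,0],(vv-q['K'][1,2])/q['K'][1,1],np.ones_like(uu)],-1)*d[...,None])-q['t'])@q['R']
    for lo,hi,rad in((.1695,.18,.023),(.157,.169,.1)):
        m=(d>0)&(np.hypot(W[...,0]-.609,W[...,1]-.164)<rad)&(W[...,2]>lo)&(W[...,2]<hi)
        P=W[m]; print(n,m.sum(),end=' ')
        if m.sum()>20:
            A=np.c_[P[:,:2]-[.609,.164],np.ones(len(P))]; c=np.linalg.lstsq(A,P[:,2],rcond=None)[0]
            print('plane',c.round(4),cv2.minAreaRect((P[:,:2]*1000).astype(np.float32)))
E
```

```text
position: [0.4897, 0.1913, 0.2663]
grip_width: 0.825
grip_force: 0.0
[0.48973441 0.19134249 0.26625677]
w13 1509 plane [ 0.0069 -0.0041  0.1731] ((608.9810180664062, 164.6731414794922), (33.554779052734375, 33.4373779296875), 1.8914463520050049)
w13 6673 plane [ 0.0021 -0.0108  0.165 ] ((589.197509765625, 159.169677734375), (119.45824432373047, 45.87347412109375), 16.672027587890625)
t13 25 plane [-0.1429  0.1895  0.1761] ((611.8565063476562, 151.55181884765625), (28.59969711303711, 6.134095668792725), 23.9788818359375)
t13 165 plane [-0.007  -0.0032  0.166 ] ((642.1241455078125, 158.3525848388672), (100.96327209472656, 17.957923889160156), 26.054609298706055)
```

The washer lies flat with its top at 0.173 m, centred on (0.609, 0.1647). The cup is next.

```bash
python3 -m handwheel '[[0.075,-0.0375,-0.008,0,0,0,0],[0.075,-0.0375,-0.008,0,0,0,0],[0.075,-0.0375,-0.008,0,0,0,0],[0.075,0,0,0.05,0,0,0],[0.075,0,0,0.05,0,0,0],[0.075,0,0,0.05,0,0,0],[0.075,0,0,0.035,0,0,0],[0.075,0,0,0,0,0,0],[0.075,0,0,0,0,0,0]]'|grep -E 'pos|rot'; python3 - <<'E'
from h import *
s=grab('wrist','w14'); print(s['position'])
p=np.load('pics/w14.npz')['p'].astype(int); u,v=pix('w14',(.3769,.2158,.014)); print(u,v)
sat=p.max(2)-p.min(2); m=((sat<45)&(p.min(2)>70)).astype(np.uint8)
print('\n'.join(f'{y} '+''.join('#' if x else '.' for x in m[y,260:390:2]) for y in range(150,228,3)))
d=np.load('pics/w14.npz')
q=d;dd=q['d'];vv,uu=np.mgrid[0:400,0:640]
W=((np.stack([(uu-q['K'][0,2])/q['K'][0,0],(vv-q['K'][1,2])/q['K'][1,1],np.ones_like(uu)],-1)*dd[...,None])-q['t'])@q['R']
k=(W[...,2]>.004)&(W[...,2]<.025)&(np.hypot(W[...,0]-.377,W[...,1]-.2158)<.036)&(dd>0)
print(k.sum(),W[k].min(0),W[k].max(0))
E
```

```text
position: [0.3809, 0.2147, 0.0829]
tool_rot: [-3.14, -0.003, -0.002]
[0.38089665 0.21471917 0.08287899]
321.2317305452578 216.19591051475837
150 .................................................................
153 .................................................................
156 .................................................................
159 .................................................................
162 .................................................................
165 .................................................................
168 .................................................................
171 .................................................................
174 .................................................................
177 .................................................................
180 ..........................############...........................
183 ......................###################........................
186 ....................#######################......................
189 ...................#########################.
[... 235 characters left out ...]
...............#################################.................
204 ...............##################################................
207 ...........#..################....###############................
210 ..............##############........#############................
213 ..............#############.........#############................
216 ..............#############.........#############................
219 .....#........##############.......##############................
222 ...............#################################.................
225 ...............#################################...#.............
3555 [0.34928273 0.18855102 0.00403745] [0.40374355 0.24200139 0.01591534]
```

```bash
python3 -c "
from h import *
print(xyz('w14',323,213.3,.014),xyz('w14',323,179,.008)-[.027,0,0])"; python3 -m handwheel '[[0.075,-0.0028,-0.0005,0.035,0,0,0],[0.075,0,0,0.03,0,0,0],[0.075,0,0,0.01,0,0,0],[0.075,0,0,0,0,0,0],[0.075,0,0,0,0,0,0]]'|grep -E 'pos|ft'
```

```text
[0.3791382  0.21449757 0.014     ] [0.37679184 0.21460308 0.008     ]
position: [0.3786, 0.2146, 0.0081]
ft_force: [-0.3, 0.2, -1.1]
```

```bash
python3 -m handwheel '[[0.075,0,0,0.004,0,0,0],[0.075,0,0,0.0015,0,0,0],[0.075,0,0,0,0,0,0],[0.05,0,0,0,0,0,0],[0.04,0,0,0,0,0,0],[0.04,0,0,0,0,0,0],[0.04,0,0,0,0,0,0]]' 20; python3 -m handwheel '[[0.04,0,0,-0.02,0,0,0],[0.04,0,0,-0.03,0,0,0],[0.04,0,0,-0.03,0,0,0],[0.04,0,0,0,0,0,0],[0.04,0,0,0,0,0,0]]'|grep -E 'pos|grip'; python3 - <<'E'
from h import *
s=grab('wrist','w15'); P=s['position'];print(P,s['grip_width']*87)
p=np.load('pics/w15.npz')['p']; cv2.imwrite('pics/w15c.png',cv2.resize(p[150:280,220:420],(800,520),interpolation=3))
p=p.astype(int);sat=p.max(2)-p.min(2); m=((sat<45)&(p.min(2)>70))
print('\n'.join(f'{y} '+''.join('#' if x else '.' for x in m[y,260:390:2]) for y in range(190,252,2)))
E
```

```text
time: 33.78
position: [0.3771, 0.2144, 0.001]
tool_rot: [-3.142, -0.003, -0.0]
ft_force: [0.2, 0.5, 1.3]
grip_width: 0.597
grip_force: 20.0
position: [0.3767, 0.2135, 0.0803]
grip_width: 0.602
grip_force: 20.0
[0.37668289 0.21346731 0.08028222] 52.35750666747583
190 .................................................................
192 .................................................................
194 .................................................................
196 .................................................................
198 ..............................####...............................
200 ........................###############..........................
202 .........#............####################.......................
204 ...........#........########################.....................
206 ..............#...############################...................
208 ...........##...################################.................
210 ...............##################################................
212 ..............####################################.............
[... 632 characters left out ...]

232 .......##################################################........
234 .......##################################################........
236 .......##################################################........
238 ......###################################################........
240 ......###################################################........
242 ......########################....########################.......
244 ......######################........######################.......
246 ......####################............####################.......
248 ......####################............####################.......
250 .................................................................
```

```bash
python3 - <<'E'
from h import *
P=np.array([.3767,.2135,.0803])
print(xyz('w15',323.5,241,P[2]+.013)-[.0075,0,0]-P,xyz('w15',323.5,197.5,P[2]+.007)-[.027,0,0]-P)
E
python3 -m handwheel '[[0.04,0,0,-0.05,0,0,0],[0.04,0,0,-0.05,0,0,0],[0.04,0,0,-0.05,0,0,0],[0.04,0,0,-0.04,0,0,0],[0.04,0.0387,0.0082,0,0,0,0],[0.04,0.0387,0.0082,0,0,0,0],[0.04,0.0387,0.0082,0,0,0,0],[0.04,0.0387,0.0082,0,0,0,0],[0.04,0.0387,0.0082,0,0,0,0],[0.04,0.0387,0.0082,0,0,0,0],[0.04,0,0,0.03,0,0,0],[0.04,0,0,0.02,0,0,0]]'|grep -E 'pos|grip'; python3 -m handwheel '[[0.04,0,0,0,0,0,0],[0.04,0,0,0,0,0,0],[0.04,0,0,0,0,0,0]]' |grep -E 'pos|ft'
```

```text
[ 0.00016365 -0.00050801  0.013     ] [ 0.00106345 -0.00045617  0.007     ]
position: [0.6085, 0.1651, 0.2153]
grip_width: 0.6
grip_force: 20.0
position: [0.6098, 0.1653, 0.2207]
ft_force: [-0.3, -0.1, 0.0]
```

```bash
python3 -m handwheel '[[0.04,-0.001,0.0005,0.003,0,0,0],[0.04,0,0,0.01,0,0,0],[0.04,0,0,0.01,0,0,0],[0.04,0,0,0.01,0,0,0],[0.04,0,0,0.008,0,0,0],[0.04,0,0,0,0,0,0],[0.04,0,0,0,0,0,0]]'|grep -E 'pos|ft'; for i in 1 2; do python3 -m handwheel '[[0.04,0,0,0.0015,0,0,0],[0.04,0,0,0,0,0,0]]' | grep -E 'pos|ft';done
```

```text
position: [0.6084, 0.1645, 0.1785]
ft_force: [0.5, 0.2, -1.0]
position: [0.6084, 0.1647, 0.1771]
ft_force: [0.9, -0.4, -1.3]
position: [0.6084, 0.1645, 0.1754]
ft_force: [0.8, 1.7, -1.1]
```

```bash
for i in 1 2 ; do python3 -m handwheel '[[0.04,0,0,0.0008,0,0,0],[0.04,0,0,0,0,0,0]]' | grep -E 'pos|ft';done
```

```text
position: [0.6084, 0.1645, 0.1746]
ft_force: [0.4, 0.4, -0.2]
position: [0.6084, 0.1645, 0.1741]
ft_force: [-0.6, -0.9, 2.0]
```

The cup is seated at the expected height. I release and back off to check.

```bash
python3 -m handwheel '[[0.075,0,0,0,0,0,0],[0.075,0,0,0,0,0,0],[0.075,0,0,0,0,0,0],[0.075,0,0,-0.03,0,0,0],[0.075,0,0,-0.05,0,0,0],[0.075,0,0,-0.03,0,0,0],[0.075,-0.039,0,0,0,0,0],[0.075,-0.039,0,0,0,0,0],[0.075,-0.039,0,0,0,0,0],[0.075,0,0,0,0,0,0]]' | grep -E 'pos|grip'; python3 - <<'E'
from h import *
s=grab('wrist','w16'); grab('top','t16'); grab('side','s16')
q=np.load('pics/w16.npz');d=q['d'];vv,uu=np.mgrid[0:400,0:640]
W=((np.stack([(uu-q['K'][0,2])/q['K'][0,0],(vv-q['K'][1,2])/q['K'][1,1],np.ones_like(uu)],-1)*d[...,None])-q['t'])@q['R']
m=(d>0)&(np.hypot(W[...,0]-.609,W[...,1]-.164)<.03)&(W[...,2]>.17)&(W[...,2]<.195); r=np.hypot(W[...,0]-.609,W[...,1]-.164)
for lo,hi in((.009,.0135),(.0,.03)):
    k=m&(r>lo)&(r<hi); P=W[k]; A=np.c_[P[:,:2]-[.609,.164],np.ones(len(P))]; print(k.sum(),np.linalg.lstsq(A,P[:,2],rcond=None)[0].round(4),cv2.minAreaRect((P[:,:2]*1000).astype(np.float32)))
u,v=pix('w16',(.609,.1645,.17)).astype(int); v=max(v,50); a=q['p'][v-50:v+50,u-60:u+60]
b=np.load('pics/s16.npz')['p']; x,y=pix('s16',(.609,.1645,.17)).astype(int); b=b[y-45:y+45,x-54:x+54]
cv2.imwrite('pics/fin.png',np.vstack([np.hstack([cv2.resize(a,(400,333)),cv2.resize(b,(400,333))]),cv2.resize(np.load('pics/t16.npz')['p'][150:270,190:550],(800,267))]))
E
```

```text
position: [0.4894, 0.1646, 0.2839]
grip_width: 0.863
grip_force: 0.0
638 [0.0039 0.0005 0.187 ] ((608.999755859375, 163.84646606445312), (26.401790618896484, 26.606243133544922), 62.71988296508789)
4190 [ 0.0171 -0.0016  0.1845] ((607.8380737304688, 164.6111297607422), (53.159629821777344, 53.77112579345703), 63.448787689208984)
```

View pics/fin.png

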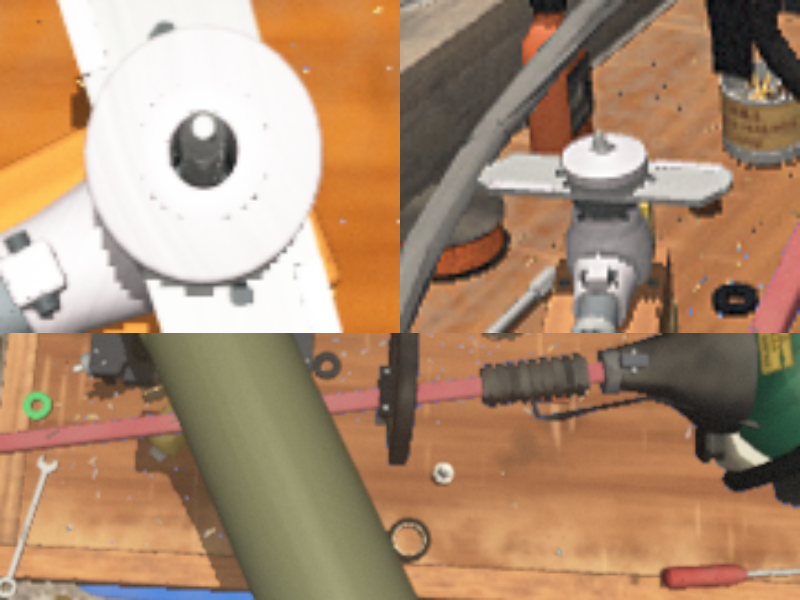

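The final view shows the stack level and centred on the spindle: cup top at 0.187 m, blade level below it, tape (410,540) and plug (443,473) untouched.

```bash
python3 -c "
from h import *
print(ctrl.close_job())"
```

```text
the job is handed in; nothing more can be done
None
```

The thrust plate, blade, clamp washer and rider cup are stacked in that order on the spindle, level and fully down by the measured heights; I moved none of the other loose things, and the job is handed in.

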